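# Shut the battery panel and lock its quarter-turn fastener

### The job

The battery panel on top of the blue bench instrument is standing ajar. With the fingertips, press it down from above until it is shut, then set a fingertip (or the closed fingertips) in the slot of the yellow fastener and turn it clockwise a quarter turn until it stops and the panel is locked. Do not turn the fastener before the panel is shut, do not pinch the panel or reach under it or lift it, leave the things around it where they are, and finish clear of everything.

Things in the scene. Friction and masses are not known exactly. Their poses are not given: they have to be found in the camera images.
- instrument: Blue low bench instrument, 250 mm deep (its x), 260 mm wide (its y), fixed to the bench. Origin: centre of its underside, on the bench; z up. Its -x side (display and terminals) roughly faces the robot. Its top at 80 mm above the bench is the grey-painted panel; only the rearmost 49 mm (+x end) is fixed deck. The panel's hinge line runs along the instrument's y at x = +75 mm, z = 80 mm.
- panel (a joint): Hinge angle of the grey metal panel (190 mm from the hinge to its free edge, 250 mm wide, 6 mm thick with a 2 mm black rubber liner below, which is not to be touched; 0.4 kg), rad. 0 = shut, top face level at 80 mm above the bench; it starts ajar at 0.12 to 0.30 with the free edge (the -x side) raised. The stiff hinge stays where it is left; about 3 N down on the free edge shuts it, against a rigid stop. A free edge that is down to within about 3 mm counts as shut.
- panel_edge (a point): Point on the panel's top face to press: midway across, 17 mm from its free edge and 173 mm from the hinge. The clear flat strip between fastener and free edge is 40 mm wide. Its axes are the panel's: z out of the top face, x towards the hinge.
- fastener (a joint): Turn of the yellow fastener in the panel, rad; grows clockwise seen from above. 0 = fully unlocked (slot parallel to the hinge line, its ends at the red marks), 1.571 = locked, against a rigid end stop (slot ends at the green marks, across the panel). It starts at 0 to 0.30. Friction about 0.10 N m; it stays where it is left.
- slot (a point): Centre of the fastener, on its turning axis, at the top of the slot. The fastener is a round yellow disc 88 mm across, let into the panel, its top 2 mm above the panel's face (so this point is 82 mm above the bench when shut). Its centre is 105 mm from the hinge line, midway across the panel. The slot runs right across the disc through the centre: 28 mm wide, 88 mm long, 22 mm deep, black floor, straight upright walls. x = along the slot, y = across it, z = out of the panel.
- beaker: Bystander: loose open glass beaker, 68 mm across, 90 mm high, beside the instrument. Origin: centre of its underside.
- bottle: Bystander: loose amber bottle, 56 mm across, 120 mm high, beside the instrument. Origin: centre of its underside.
- eraser: Bystander: loose board eraser lying flat beside the instrument, 120 by 45 by 32 mm. Origin: centre of its underside.
- funnel: Bystander: loose red funnel standing mouth down beside the instrument, 72 mm across, 80 mm high. Origin: centre of its underside.

How it is judged:
On the way, in this order (a step that is already met when the one before it is completed fails the run):
1. the panel is pressed shut with the fastener still unlocked (value of joint panel below 0.02 rad and value of joint fastener below 0.6 rad), for 0.2 s.
2. the fastener is turned to its locked stop with the panel shut (value of joint panel below 0.02 rad and value of joint fastener above 1.45 rad), for 0.2 s.
At the end, for the whole second after the job is handed in: Panel shut (hinge below 0.02 rad), fastener within 0.12 rad of its locked stop, the four bystanders at rest within 30 mm of where they stood (all of step 2 and distance of each of beaker, bottle, eraser, funnel from where it was at the start of the episode below 0.03 m and linear speed of each of beaker, bottle, eraser, funnel below 0.02 m/s); the robot touches nothing.
It fails at once if the fastener is turned while the panel stands open (value of joint panel above 0.04 rad and value of joint fastener above 0.6 rad).
It fails at once if the panel is lifted further open (value of joint panel above 0.38 rad).
It fails at once if the panel is gripped or hooked from below (contact force between the fingers and panel_c0 above 1 N or contact force between the fingers and panel_c1 above 1 N or contact force between the fingers and panel_c2 above 1 N).
It fails at once if a bystander is moved, lifted or knocked over (distance of any of beaker, bottle, eraser, funnel from where it was at the start of the episode above 0.03 m or angle between any of beaker, bottle, eraser, funnel's own z axis and vertical above 0.5 rad).
It also fails if it takes over 48 s, if anything falls off the work surface, if the arm or the gripper's body presses on something with over 40 N, if the wrist force passes 120 N, or if a joint passes its speed limit or range.

### The arm

A 7-joint arm with a two-finger parallel gripper is mounted at the origin on the work surface. World frame = base frame: x ahead of the robot, y to its left, z up, the work surface at z = 0. Lengths are in m, angles in rad, forces in N, time in s.
With the tool pointing down it reaches from about 0.425 to 0.925 m from the base axis. Payload 6.8 kg.
Tool frame: the origin (TCP) lies midway between the tips of the shut fingers; the grasp point (between the pads) lies 19 mm behind it; z points along the fingers, y is the direction in which the jaws open and shut (so a half turn about z gives the same grasp; the last joint's range is limited). The gripper opens to 85 mm and grips with 20 to 120 N. Pads are 22 mm wide; open, the fingers measure 114 mm over their backs; the gripper's body (76 mm by 85 mm) begins 54 mm behind the grasp point. The pads swing forward as they close: fully open they stand 13 mm farther back than shut.
Start: joints at [-1.365, 0.477, 0.022, 1.555, -0.011, 1.109, -0.083], TCP at [0.208, 0.642, 0.231] pointing down, gripper open.
Joint ranges: [-2.96, 2.96], [-0.34, 2.1], [-1.41, 1.46], [0.24, 2.44], [-1.37, 4.51], [0.17, 1.92], [-2.96, 2.96]. Speed limits (rad/s): [2.39, 2.39, 3.14, 3.14, 3.14, 3.14, 3.14].

### API

Orientations are given as a unit quaternion [w, x, y, z].
In Python, from station import readout, eyes, ticket gives the robot as it stands. The module is installed in compiled form; this text tells all that it offers.
- The arm moves only by the shell command python3 -m crank 'ROWS' [FORCE]. ROWS is JSON, a list of rows, each an object of numbers: "jaw": the opening in per cent of the stroke, from 0 (shut) to 100 (fully open); "x", "y", "z": the shift along the tool's x, y, z in mm; "ax", "ay", "az": the turn, a rotation vector about the tool's x, y, z in degrees. In form: [{"jaw": .., "x": .., "y": .., "z": .., "ax": .., "ay": .., "az": ..}, ...]. A call has 1 to 12 rows; each row shifts and turns the commanded pose from where the row before left it, along the tool's axes as they then stand; what a row does not reach is not made up. A row lasts 1/8 s, in which the tool goes at most 62.5 mm and 10.7 degrees, less where a joint would pass 70% of its speed; a pose out of reach is approached as far as the arm can. A call with a gripper value outside its range is refused whole. The fingers move at their own pace and stop on an object; FORCE is the grip in N (left out, the last holds). Time passes only in rows, so rows that do not move let the fingers close. It gives the time, the measured TCP pose, the force and the opening at its end, in the units of the state.
- readout.get_obs(): the state, without advancing time (a new reading comes with each control period).
- eyes.read_camera(name): name is "scene" or "top" or "wrist"; returns (picture, depth): 480x640x3 uint8, red, green, blue; 480x640 float32, m along the optical axis (not along the pixel's ray), 0 where there is no reading.
- eyes.calibration(name): a dict with "fx", "fy", "cx", "cy" (pixels), "R" (3x3) and "t" (3): a world point X has camera coordinates R X + t. Camera axes: x right, y down, z forward; pixel columns grow to the right and rows downward; lengths in m; the calibration is good to about 2 mm. A picture is of the moment at which its call begins: read the wrist's pose just before it. calibration takes no time and is no camera call; for the wrist camera it gives the pose at the moment of the call.
- ticket.hand_in(): hands the job in, once; it reports no verdict.
The state is a dict: "t": time; "q": joint angles; "joint_vel": joint speeds; "joint_torque": joint torques, N m; "eef_pos": TCP position; "tool_rot": TCP orientation; "contact_force": force on the tool from outside, world axes, zero at the start; "torque": the same for the moment, N m; "gripper_width": opening from 0.0 (shut) to 1.0 (fully open).
Only numpy, scipy, OpenCV 4.12 (cv2) and the standard library are available. Lean on these libraries where they do the work, as an engineer would, in place of code of your own. Each camera call takes 0.05 s, during which the arm holds its last target. There are 200 camera calls.

## Working session

There is one attempt and no reset: what is moved stays moved. The work goes in short steps, Python scripts to look and compute and a shell command to move; the robot and the scene stay as the last step left them, time stands still between calls to the robot, and variables do not carry over. Pictures are saved under pics/ and viewed, about 8 in all and at most 12, crops included, and the job is handed in when it is done.

```bash
mkdir -p pics; cat > h.py <<'E'
import numpy as np, cv2
from station import readout, eyes, ticket
def pts(name):
    c=eyes.calibration(name); p,d=eyes.read_camera(name)
    v,u=np.mgrid[:480,:640]
    X=np.stack([(u-c['cx'])/c['fx']*d,(v-c['cy'])/c['fy']*d,d],-1)
    W=(X-np.array(c['t']))@np.array(c['R'])
    W[d==0]=np.nan
    return p,d,W,c
def save(n,p): cv2.imwrite('pics/'+n,p[...,::-1])
E
python3 - <<'E'
from h import *
o=readout.get_obs();print(o)
out=[]
for n in('top','scene'):
    p,d,W,c=pts(n); np.savez(n+'.npz',p=p,d=d,W=W)
    save(n+'.png',p); print(n,c)
    hsv=cv2.cvtColor(p,cv2.COLOR_RGB2HSV)
    m=cv2.inRange(hsv,(22,120,100),(34,255,255))>0
    print(m.sum(),np.nanmedian(W[m],0),(d==0).mean())
E
```

```text
{'t': 0.0, 'q': array([-1.36506235,  0.47780996,  0.02236792,  1.55647249, -0.01147627,
        1.1092852 , -0.08311004]), 'joint_vel': array([-1.93574240e-03,  5.59463317e-04, -1.78310848e-04,  2.07281531e-04,
       -2.41696954e-04, -4.42259801e-05,  7.69848468e-05]), 'joint_torque': array([ 8.28466054e-04, -5.96461451e+01,  1.60798654e+00, -2.81193852e+01,
        1.24190294e-02,  9.49870358e-03, -1.56503990e-05]), 'eef_pos': array([0.20823112, 0.64144925, 0.23031078]), 'tool_rot': array([-5.87252852e-05,  1.56275293e-01,  9.87713106e-01, -9.21386076e-04]), 'contact_force': array([0.02848153, 0.60036438, 1.39202148]), 'torque': array([-0.05043108, -0.02565303, -0.01622598]), 'gripper_width': 1.0025268617886782}
top {'fx': 451.4022710802753, 'fy': 451.4022710802753, 'cx': 318.417885293278, 'cy': 231.99260023002967, 'R': array([[ 0.02492827, -0.99962546,  0.01129269],
       [-0.97997815, -0.02666732, -0.19731111],
       [ 0.19753835, -0.00614796, -0.98027588]]), 't': array([0.0288413 , 0.58620133, 0.81758724])}
203 [0.60243461 0.11954196 0.08187935] 0.004072265625
scene {'fx': 620.3614671788058, 'fy': 620.3614671788058, 'cx': 326.45062246413676, 'cy': 242.16592908231192, 'R': array([[ 0.64665105,  0.7626027 ,  0.01671934],
       [ 0.46453381, -0.37632808, -0.80161432],
       [-0.60502129,  0.52613144, -0.59760768]]), 't': array([-0.39655053, -0.19695528,  1.39195639])}
493 [0.58557323 0.13656706 0.08531485] 0.003938802083333333
```

View pics/top.png

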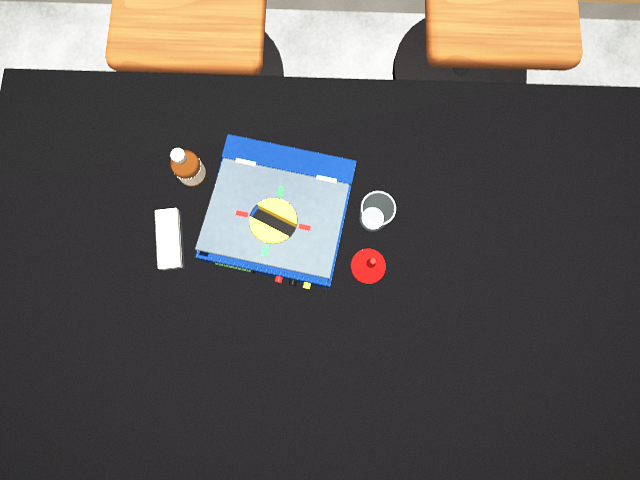

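View pics/scene.png

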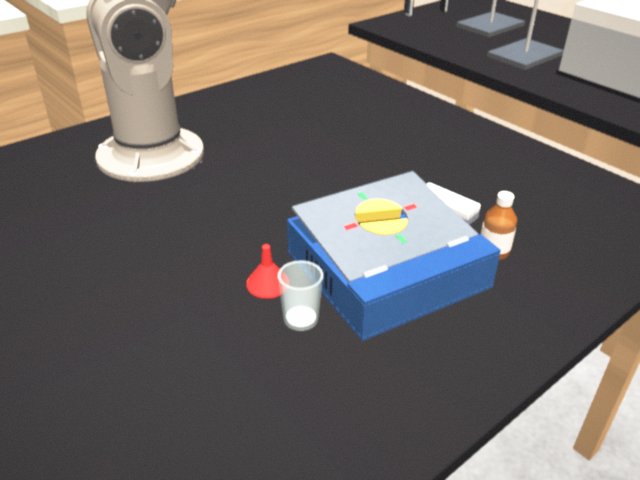

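The top view shows the panel (grey, about 197–350 × 158–280), the yellow disc at about (273,220), and a slot turned slightly clockwise of the red marks. The bottle and eraser are on the left (+y), the beaker and funnel on the right. The scene view shows the same layout, with the free edge raised towards the robot.

```bash
cat > m.py <<'E'
from h import *
def measure(z,name):
    p,W=z['p'],z['W']; hsv=cv2.cvtColor(p,cv2.COLOR_RGB2HSV)
    roi=np.zeros(p.shape[:2],bool); 
    if name=='top': roi[130:290,190:362]=1
    else: roi[170:330,280:500]=1
    H,S,V=[hsv[...,i] for i in range(3)]
    g=roi&(S<75)&(V>90)&(V<215)&(W[...,2]>.06)
    g=cv2.morphologyEx(g.astype(np.uint8),cv2.MORPH_OPEN,np.ones((3,3)))
    n,l,st,_=cv2.connectedComponentsWithStats(g); k=1+np.argmax(st[1:,4]); gm=l==k
    X=W[gm]; X=X[np.isfinite(X).all(1)]
    for _ in range(3):
        c=X.mean(0); n=np.linalg.svd(X-c,full_matrices=False)[2][2]; n*=np.sign(n[2]); r=(X-c)@n; X=X[abs(r)<3*max(r.std(),.001)]
    print(name,'panel n',n,'tilt',np.arccos(n[2]),'res',r.std(),len(X))
    # axes: hinge dir = horizontal in plane
    h=np.cross([0,0,1],n); h/=np.linalg.norm(h); h*=np.sign(h[1]); e=np.cross(h,n); e*=np.sign(e[0])
    uv=np.stack([(X-c)@e,(X-c)@h],1).astype(np.float32)
    R=cv2.minAreaRect(uv); print('rect',R,'hinge yaw(tilt dir) deg',np.degrees(np.arctan2(h[1],h[0]))-90)
    box=cv2.boxPoints(R); print('corners',[(c+b[0]*e+b[1]*h).round(4) for b in box])
    # disc yellow
    y=roi&(H>=18)&(H<=36)&(S>70)&(V>120)
    y&=np.isfinite(W[...,2])&(abs((W-c)@n)<.006)
    Y=W[y]; q=np.stack([(Y-c)@e,(Y-c)@h],1).astype(np.float32)
    (cc,rad)=cv2.minEnclosingCircle(cv2.convexHull(q)); C=c+cc[0]*e+cc[1]*h+.002*n
    print('disc',C,rad,'to hinge est')
    Bx=W[roi&(H>100)&(H<125)&(S>120)&(abs(W[...,2]-.08)<.006)]
    print('deck z',np.median(Bx,0),len(Bx)); 
    D=cv2.minAreaRect(Bx[:,:2].astype(np.float32)) if len(Bx) else None; print('deck',D)
    # red & green marks
    for nm,mk in(('red',((H<8)|(H>172))&(S>90)),('green',(H>40)&(H<90)&(S>60))):
        mk=roi&mk&(abs((W-c)@n)<.006)
        kk=cv2.connectedComponentsWithStats(mk.astype(np.uint8))
        a=[(W[kk[1]==i].mean(0).round(4).tolist(),int(kk[2][i,4])) for i in range(1,kk[0]) if kk[2][i,4]>8]; print(nm,a)
    blk=roi&(V<70)&(np.linalg.norm(np.nan_to_num(W)-C,axis=-1)<.046)
    b=np.argwhere(blk)[:,::-1].astype(np.float32); print('slot px',cv2.minAreaRect(b),len(b))
    return c,n,e,h,C
E
python3 - <<'E'
from m import *
for n in('top','scene'):
    measure(np.load(n+'.npz'),n)
z=np.load('top.npz');cv2.imwrite('pics/tc.png',cv2.resize(z['p'][125:295,185:365,::-1],None,fx=4,fy=3.5,interpolation=2)[:600])
for nm,(u,v) in dict(bottle=(185,160),beaker=(377,210),funnel=(368,265),eraser=(169,240)).items(): print(nm,z['W'][v,u])
E
```

```text
Traceback (most recent call last):
  File "m.py", line 10, in measure
    n,l,st,_=cv2.connectedComponentsWithStats(g); k=1+np.argmax(st[1:,4]); gm=l==k
                                                      ~~~~~~~~~^^^^^^^^^^
ValueError: attempt to get argmax of an empty sequence
```

```bash
python3 - <<'E'
from h import *
z=np.load('top.npz');hs=cv2.cvtColor(z['p'],cv2.COLOR_RGB2HSV)
for u,v in((260,180),(230,240),(300,260),(285,150),(273,222),(242,213),(280,190),(100,300)):print(u,v,hs[v,u],z['W'][v,u].round(4),z['d'][v,u])
E
```

```text
260 180 [102  32 225] [0.6794 0.1593 0.0828] 0.8696442
230 240 [101  30 229] [0.5575 0.2063 0.0995] 0.8289467
300 260 [ 98  25 232] [0.5236 0.0766 0.1017] 0.82086915
285 150 [107 178 233] [0.7427 0.1138 0.0809] 0.8843354
273 222 [ 0 15 85] [0.5993 0.1315 0.0735] 0.86307317
242 213 [  2 147 255] [0.6099 0.1879 0.0959] 0.84287536
280 190 [ 72  99 255] [0.6589 0.1195 0.0882] 0.8605577
100 300 [105   9  54] [ 0.4465  0.4779 -0.0019] 0.9047395
```

```bash
sed -i 's/(V<215)/(V<250)/' m.py; python3 - <<'E'
from m import *
for n in('top','scene'):
    measure(np.load(n+'.npz'),n)
z=np.load('top.npz');cv2.imwrite('pics/tc.png',cv2.resize(z['p'][125:295,185:365,::-1],None,fx=3.5,fy=3.5,interpolation=2)[:600])
for nm,(u,v) in dict(bottle=(185,160),beaker=(377,210),funnel=(368,265),eraser=(169,240)).items(): print(nm,z['W'][v,u])
E
```

```text
top panel n [ 0.12185106 -0.0244728   0.99224664] tilt 0.12460654849929727 res 0.0013658444744110902 10577
rect ((0.0030372515320777893, 0.0012668073177337646), (0.1905946582555771, 0.25057747960090637), 0.595018208026886) hinge yaw(tilt dir) deg -11.35630638383519
corners [array([0.5393, 0.2694, 0.1047]), array([0.4925, 0.0232, 0.1043]), array([ 0.6783, -0.0121,  0.0807]), array([0.7251, 0.2341, 0.081 ])]
disc [0.59870319 0.13090056 0.09596913] 0.04534976929426193 to hinge est
deck z [0.7253469  0.10526353 0.08067375] 3253
deck ((0.6281542778015137, 0.12492739409208298), (0.2603100836277008, 0.2504211366176605), 79.2314682006836)
red [([0.6096, 0.1891, 0.0951], 57), ([0.5871, 0.0713, 0.0946], 52)]
green [([0.6569, 0.119, 0.0873], 60), ([0.5396, 0.1413, 0.1023], 60)]
slot px ((0.0, 0.0), (0.0, 0.0), 0.0) 0
scene panel n [ 0.121031   -0.02393567  0.99236011] tilt 0.12369027429492604 res 0.001227019630033304 9231
rect ((-0.00741153210401535, 0.008766837418079376), (0.19441138207912445, 0.25392571091651917), 0.4177016317844391) hinge yaw(tilt dir) deg -11.18673713658194
corners [array([0.537 , 0.2717, 0.1041]), array([0.4896, 0.0222, 0.1039]), array([ 0.6791, -0.0138,  0.0799]), array([0.7266, 0.2356, 0.0802])]
disc [0.59930936 0.12997738 0.09514714] 0.04591289535164833 to hinge est
deck z [0.72764628 0.0919359  0.08006639] 3648
deck ((0.6320626139640808, 0.12463940680027008), (0.26171064376831055, 0.24619051814079285), 78.61772155761719)
red [([0.609, 0.1897, 0.0941], 40), ([0.5871, 0.0712, 0.0941], 46)]
green [([0.5391, 0.1424, 0.1015], 43), ([0.6564, 0.1196, 0.0865], 60)]
slot px ((0.0, 0.0), (0.0, 0.0), 0.0) 0
bottle [0.70929158 0.30117957 0.10044998]
beaker [ 0.6448869  -0.0764935   0.00950308]
funnel [ 0.52432599 -0.05325248  0.05104109]
eraser [0.56636967 0.34022507 0.03139073]
```

View pics/tc.png

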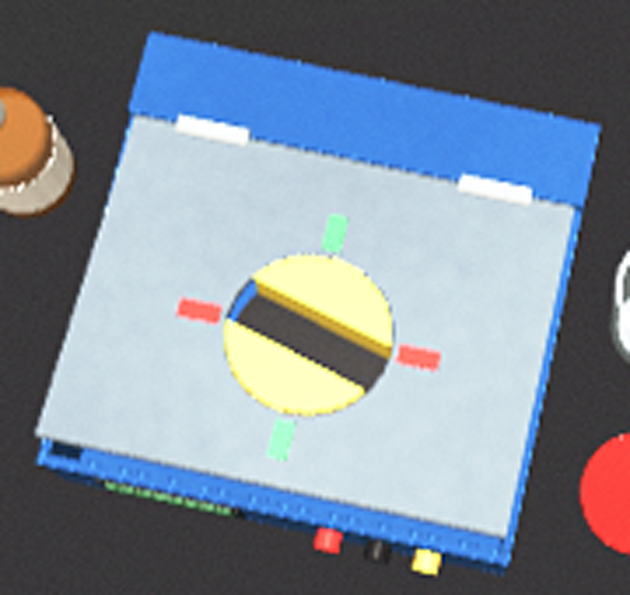

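Everything is consistent: the panel measures 190.6 × 250.6 mm, the tilt is about 0.124 rad, the yaw is about −10.8° and the disc radius is 45 mm. The slot is about 14° clockwise of the red marks, at a world angle of about 65°. First I'll shut the jaws and align the tool y axis with the slot (+7°).

```bash
cat > to.py <<'E'
import sys; from h import *
from scipy.spatial.transform import Rotation as Ro
def st():
    o=readout.get_obs(); q=o['tool_rot']; R=Ro.from_quat([q[1],q[2],q[3],q[0]])
    return o,R
if __name__=='__main__':
    T=np.array([float(a) for a in sys.argv[1:4]]); o,R=st(); y=R.apply([0,1,0]);
    print('t',round(o['t'],2),'pos',o['eef_pos'].round(4),'F',o['contact_force'].round(1),'M',o['torque'].round(2),'yang',np.degrees(np.arctan2(y[1],y[0])).round(1),'zdir',R.apply([0,0,1]).round(3),'w',round(o['gripper_width'],3))
    print('shift mm',(R.inv().apply(T-o['eef_pos'])*1000).round(1))
E
python3 -m crank '[{"jaw":0,"az":7.3},{"jaw":0},{"jaw":0}]' 40; python3 to.py .532 .143 .16
```

```text
t 0.1 pos [0.2082 0.6415 0.2304] F [-0.4 -0.4 -0.5] M [-0.   -0.01 -0.03] yang 72.0 zdir [-0.    -0.002 -1.   ] w 1.003
shift mm [-461.9 -374.1   71.1]schema error: expected keys jaw, x, y, z, ax, ay, az
```

```bash
python3 -m crank '[{"jaw":0,"x":0,"y":0,"z":0,"ax":0,"ay":0,"az":7.3},{"jaw":0,"x":0,"y":0,"z":0,"ax":0,"ay":0,"az":0}]' 40; python3 to.py .532 .143 .2
```

```text
t: 0.35
eef_pos: [0.2082, 0.6418, 0.2308]
tool_rot: [0.0, 0.218, 0.976, -0.0]
contact_force: [-0.1, -1.0, 0.2]
gripper_width: 0.603
t 0.35 pos [0.2082 0.6418 0.2308] F [-0.1 -1.   0.2] M [-0.01  0.   -0.01] yang 64.8 zdir [-0.    -0.001 -1.   ] w 0.603
shift mm [-505.4 -313.3   31.3]
```

```bash
python3 -m crank '[{"jaw":0,"x":-42,"y":-26,"z":0,"ax":0,"ay":0,"az":0},{"jaw":0,"x":-42,"y":-26,"z":0,"ax":0,"ay":0,"az":0},{"jaw":0,"x":-42,"y":-26,"z":0,"ax":0,"ay":0,"az":0},{"jaw":0,"x":-42,"y":-26,"z":0,"ax":0,"ay":0,"az":0},{"jaw":0,"x":-42,"y":-26,"z":0,"ax":0,"ay":0,"az":0},{"jaw":0,"x":-42,"y":-26,"z":0,"ax":0,"ay":0,"az":0},{"jaw":0,"x":-42,"y":-26,"z":0,"ax":0,"ay":0,"az":0},{"jaw":0,"x":-42,"y":-26,"z":0,"ax":0,"ay":0,"az":0},{"jaw":0,"x":-42,"y":-26,"z":0,"ax":0,"ay":0,"az":0},{"jaw":0,"x":-42,"y":-26,"z":0,"ax":0,"ay":0,"az":0},{"jaw":0,"x":-42,"y":-26,"z":0,"ax":0,"ay":0,"az":0},{"jaw":0,"x":-42,"y":-26,"z":0,"ax":0,"ay":0,"az":0}]'; python3 to.py .532 .143 .13
```

```text
t: 1.85
eef_pos: [0.5315, 0.1434, 0.2313]
tool_rot: [0.0, 0.217, 0.976, 0.0]
contact_force: [0.4, 0.2, 0.8]
gripper_width: 0.001
t 1.85 pos [0.5315 0.1434 0.2313] F [0.4 0.2 0.8] M [ 0.05 -0.03  0.06] yang 64.9 zdir [ 0.  0. -1.] w 0.001
shift mm [-6.000e-01 -1.000e-01  1.013e+02]
```

```bash
python3 -m crank '[{"jaw":0,"x":0,"y":0,"z":30,"ax":0,"ay":0,"az":0},{"jaw":0,"x":0,"y":0,"z":35,"ax":0,"ay":0,"az":0},{"jaw":0,"x":0,"y":0,"z":30,"ax":0,"ay":0,"az":0},{"jaw":0,"x":0,"y":0,"z":15,"ax":0,"ay":0,"az":0},{"jaw":0,"x":0,"y":0,"z":7,"ax":0,"ay":0,"az":0},{"jaw":0,"x":0,"y":0,"z":7,"ax":0,"ay":0,"az":0},{"jaw":0,"x":0,"y":0,"z":7,"ax":0,"ay":0,"az":0},{"jaw":0,"x":0,"y":0,"z":7,"ax":0,"ay":0,"az":0},{"jaw":0,"x":0,"y":0,"z":7,"ax":0,"ay":0,"az":0},{"jaw":0,"x":0,"y":0,"z":2,"ax":0,"ay":0,"az":0},{"jaw":0,"x":0,"y":0,"z":2,"ax":0,"ay":0,"az":0},{"jaw":0,"x":0,"y":0,"z":0,"ax":0,"ay":0,"az":0}]'; python3 to.py .532 .143 .08
```

```text
t: 3.35
eef_pos: [0.531, 0.1445, 0.0822]
tool_rot: [0.0, 0.219, 0.976, -0.0]
contact_force: [0.2, 0.4, -0.4]
gripper_width: 0.004
t 3.35 pos [0.531  0.1445 0.0822] F [ 0.2  0.4 -0.4] M [-0.   -0.03 -0.04] yang 64.7 zdir [ 0. -0. -1.] w 0.004
shift mm [-1.6 -1.   2.2]
```

```bash
python3 -m crank '[{"jaw":0,"x":0,"y":0,"z":1.5,"ax":0,"ay":0,"az":0},{"jaw":0,"x":0,"y":0,"z":1.5,"ax":0,"ay":0,"az":0},{"jaw":0,"x":0,"y":0,"z":1,"ax":0,"ay":0,"az":0},{"jaw":0,"x":0,"y":0,"z":0,"ax":0,"ay":0,"az":0},{"jaw":0,"x":0,"y":0,"z":0,"ax":0,"ay":0,"az":0}]'; python3 to.py .532 .143 .08
```

```text
t: 3.98
eef_pos: [0.5311, 0.1445, 0.0799]
tool_rot: [0.0, 0.219, 0.976, 0.0]
contact_force: [-6.9, -1.6, 18.5]
gripper_width: 0.001
t 3.98 pos [0.5311 0.1445 0.0799] F [-6.9 -1.6 18.5] M [-0.38  1.33  0.01] yang 64.7 zdir [ 0.     0.001 -1.   ] w 0.001
shift mm [-1.4 -1.  -0.1]
```

Contact is against the rigid stop at z = 79.9 mm with 18 N, so the panel is shut. I'll lift off and measure again.

```bash
python3 -m crank '[{"jaw":0,"x":0,"y":0,"z":-10,"ax":0,"ay":0,"az":0},{"jaw":0,"x":0,"y":0,"z":-30,"ax":0,"ay":0,"az":0},{"jaw":0,"x":60,"y":0,"z":-40,"ax":0,"ay":0,"az":0},{"jaw":0,"x":60,"y":0,"z":-40,"ax":0,"ay":0,"az":0},{"jaw":0,"x":0,"y":0,"z":0,"ax":0,"ay":0,"az":0}]' 
cat > look.py <<'E'
from m import *; import sys
t=sys.argv[1]
for n in('top','scene'):
    p,d,W,c=pts(n); np.savez(n+t+'.npz',p=p,d=d,W=W)
    try: measure(np.load(n+t+'.npz'),n)
    except Exception as e: print(n,e)
    if n=='top': a=cv2.resize(p[125:295,185:365],None,fx=3.5,fy=3.5,interpolation=2)
p,d,W,c=pts('wrist'); np.savez('wrist'+t+'.npz',p=p,d=d,W=W,**{k:np.array(v) for k,v in c.items()})
save('look'+t+'.png',np.hstack([cv2.resize(a,(400,400)),cv2.resize(p,(400,300)) if 0 else np.vstack([cv2.resize(p,(400,300)),np.zeros((100,400,3),np.uint8)])]))
E
python3 look.py 1; python3 to.py .5975 .1305 .12
```

```text
t: 4.6
eef_pos: [0.4352, 0.1917, 0.1899]
tool_rot: [0.001, 0.216, 0.976, 0.002]
contact_force: [0.8, 0.3, -0.1]
gripper_width: 0.004
top panel n [-3.43288634e-05 -1.19839014e-03  9.99999281e-01] tilt 0.0011988820142866407 res 0.0014539734079248982 10570
rect ((0.0009478628635406494, -0.0014353841543197632), (0.18991927802562714, 0.25013267993927), 80.919677734375) hinge yaw(tilt dir) deg 88.35916435740981
corners [array([ 0.6782, -0.0119,  0.0807]), array([0.7248, 0.2338, 0.081 ]), array([0.5381, 0.2692, 0.081 ]), array([0.4916, 0.0234, 0.0807])]
disc [0.59736586 0.13050005 0.08285646] 0.04529101401567459 to hinge est
deck z [0.72534526 0.10559479 0.08064765] 3254
deck ((0.6282289624214172, 0.12452727556228638), (0.26005643606185913, 0.25095319747924805), 79.38169860839844)
red [([0.609, 0.1893, 0.0813], 56), ([0.5866, 0.0716, 0.0813], 50)]
green [([0.6567, 0.119, 0.0816], 61), ([0.5387, 0.1414, 0.0819], 55)]
slot px ((0.0, 0.0), (0.0, 0.0), 0.0) 0
scene panel n [-6.70172567e-04 -1.40229114e-03  9.99998792e-01] tilt 0.0015542051553232813 res 0.0011102027563482178 8107
rect ((0.006350
[... 176 characters left out ...]
08  ]), array([ 0.6796, -0.0136,  0.0801]), array([0.7264, 0.2356, 0.0805]), array([0.5348, 0.2716, 0.0804])]
disc [0.59835073 0.13063166 0.08226472] 0.045900940895080566 to hinge est
deck z [0.72776839 0.09231492 0.08007801] 3636
deck ((0.630098819732666, 0.12389723211526871), (0.26134192943573, 0.24963392317295074), 79.38280487060547)
red [([0.6083, 0.1895, 0.0811], 36), ([0.5863, 0.072, 0.0811], 37), ([0.6237, -0.0994, 0.0799], 10)]
green [([0.5377, 0.1421, 0.081], 38), ([0.6561, 0.12, 0.0808], 55)]
slot px ((0.0, 0.0), (0.0, 0.0), 0.0) 0
t 4.75 pos [0.4373 0.1887 0.1875] F [ 0.5 -0.   0.5] M [-0.   -0.01 -0.  ] yang 64.7 zdir [ 0.001 -0.    -1.   ] w 0.003
shift mm [-169.6   15.9   67.6]
```

View pics/look1.png

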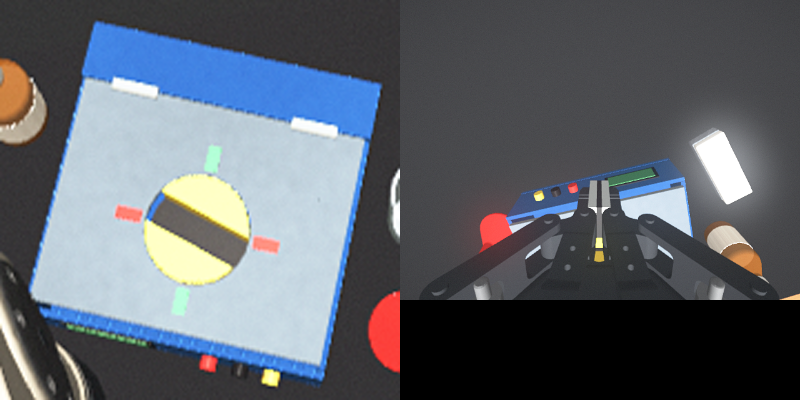

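The panel is shut (tilt about 0.001) and the fastener centre is at (0.5977, 0.1303). Next I'll get the slot angle from the two yellow segments.

```bash
cat > slot.py <<'E'
import sys; from h import *
for n in('top','scene'):
    z=np.load(n+sys.argv[1]+'.npz'); W=z['W'];hs=cv2.cvtColor(z['p'],cv2.COLOR_RGB2HSV); C=np.array([.5977,.1303])
    c=eyes.calibration(n); R,t=np.array(c['R']),np.array(c['t'])
    m=(hs[...,0]>=18)&(hs[...,0]<=36)&(hs[...,1]>50)&(hs[...,2]>190)&(np.linalg.norm(np.nan_to_num(W[...,:2])-C,axis=-1)<.05)&(W[...,2]>.077)
    k=cv2.connectedComponentsWithStats(m.astype(np.uint8),connectivity=4)
    for i in range(1,k[0]):
        if k[2][i,4]<100: continue
        v,u=np.nonzero(k[1]==i); ray=np.stack([(u-c['cx'])/c['fx'],(v-c['cy'])/c['fy'],u*0+1.],1)@R; o=-R.T@t
        P=(o+ray*((.082-o[2])/ray[:,2])[:,None])[:,:2]-C
        r=cv2.minAreaRect((P*1000).astype(np.float32)); b=cv2.boxPoints(r); e=[b[1]-b[0],b[2]-b[1]]; l=max(e,key=np.linalg.norm)
        nn=np.array([-l[1],l[0]])/np.linalg.norm(l); s=P@nn*1000
        print(n,'n',len(u),'size',np.round(r[1],1),'angle',np.degrees(np.arctan2(l[1],l[0]))%180,'chord dist',s.min().round(1),s.max().round(1))
E
python3 slot.py 1
```

```text
top n 493 size [82.5 30.4] angle 64.54922 chord dist -44.6 -14.2
top n 519 size [81.9 32.2] angle 64.694695 chord dist 13.2 45.4
scene n 477 size [83.3 39.5] angle 65.60845 chord dist 5.8 45.4
scene n 449 size [81.6 33.2] angle 64.02149 chord dist -46.4 -13.2
```

```bash
python3 -m crank '[{"jaw":0,"x":-35,"y":3,"z":0,"ax":0,"ay":0,"az":0},{"jaw":0,"x":-45,"y":4,"z":10,"ax":0,"ay":0,"az":0},{"jaw":0,"x":-45,"y":4,"z":20,"ax":0,"ay":0,"az":0},{"jaw":0,"x":-35,"y":4,"z":30,"ax":0,"ay":0,"az":0},{"jaw":0,"x":-10,"y":1,"z":20,"ax":0,"ay":0,"az":0},{"jaw":0,"x":0,"y":0,"z":0,"ax":0,"ay":0,"az":0},{"jaw":0,"x":0,"y":0,"z":0,"ax":0,"ay":0,"az":0}]'; python3 to.py .5977 .1303 .066
python3 - <<'E'
from h import *
p,d,W,c=pts('wrist'); save('w2.png',p)
E
```

```text
t: 5.62
eef_pos: [0.5973, 0.1305, 0.1075]
tool_rot: [-0.0, 0.219, 0.976, -0.0]
contact_force: [-0.1, -0.2, 1.1]
gripper_width: -0.0
t 5.62 pos [0.5973 0.1305 0.1075] F [-0.1 -0.2  1.1] M [0.01 0.03 0.  ] yang 64.7 zdir [-0.001 -0.    -1.   ] w -0.0
shift mm [-0.4  0.  41.5]
```

View pics/w2.png

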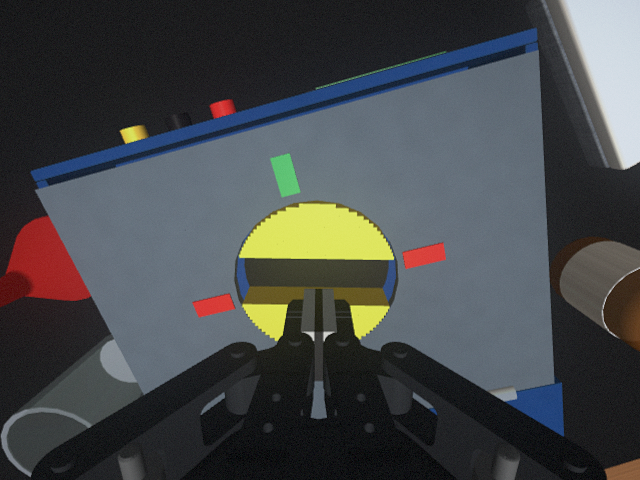

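The wrist view shows the shut tips at about (318,300), centred over the disc, with the slot (rows 260–290) parallel to the jaw axis. I'll go in.

```bash
python3 -m crank '[{"jaw":0,"x":0,"y":0,"z":15,"ax":0,"ay":0,"az":0},{"jaw":0,"x":0,"y":0,"z":8,"ax":0,"ay":0,"az":0},{"jaw":0,"x":0,"y":0,"z":5,"ax":0,"ay":0,"az":0},{"jaw":0,"x":0,"y":0,"z":5,"ax":0,"ay":0,"az":0},{"jaw":0,"x":0,"y":0,"z":4,"ax":0,"ay":0,"az":0},{"jaw":0,"x":0,"y":0,"z":4,"ax":0,"ay":0,"az":0},{"jaw":0,"x":0,"y":0,"z":0,"ax":0,"ay":0,"az":0}]'; python3 to.py .5977 .1303 .066
```

```text
t: 6.55
eef_pos: [0.5972, 0.1309, 0.0663]
tool_rot: [-0.0, 0.219, 0.976, -0.0]
contact_force: [0.3, 0.1, 0.8]
gripper_width: -0.001
t 6.55 pos [0.5972 0.1309 0.0663] F [0.3 0.1 0.8] M [-0.05  0.01 -0.01] yang 64.7 zdir [-0. -0. -1.] w -0.001
shift mm [-0.8 -0.3  0.3]
```

Inserted freely, with no force and the tips 16 mm below the disc top. Turning clockwise (+az): 72° first, then checking.

```bash
python3 -m crank '[{"jaw":0,"x":0,"y":0,"z":0,"ax":0,"ay":0,"az":6},{"jaw":0,"x":0,"y":0,"z":0,"ax":0,"ay":0,"az":6},{"jaw":0,"x":0,"y":0,"z":0,"ax":0,"ay":0,"az":6},{"jaw":0,"x":0,"y":0,"z":0,"ax":0,"ay":0,"az":6},{"jaw":0,"x":0,"y":0,"z":0,"ax":0,"ay":0,"az":6},{"jaw":0,"x":0,"y":0,"z":0,"ax":0,"ay":0,"az":6},{"jaw":0,"x":0,"y":0,"z":0,"ax":0,"ay":0,"az":6},{"jaw":0,"x":0,"y":0,"z":0,"ax":0,"ay":0,"az":6},{"jaw":0,"x":0,"y":0,"z":0,"ax":0,"ay":0,"az":6},{"jaw":0,"x":0,"y":0,"z":0,"ax":0,"ay":0,"az":6},{"jaw":0,"x":0,"y":0,"z":0,"ax":0,"ay":0,"az":6},{"jaw":0,"x":0,"y":0,"z":0,"ax":0,"ay":0,"az":6}]'; python3 to.py .5977 .1303 .066
```

```text
t: 8.05
eef_pos: [0.5981, 0.13, 0.067]
tool_rot: [0.001, 0.752, 0.659, 0.0]
contact_force: [1.6, -3.0, -0.6]
gripper_width: -0.003
t 8.05 pos [0.5981 0.13   0.067 ] F [ 1.6 -3.  -0.6] M [-0.57 -0.22  0.08] yang -7.5 zdir [ 0.002 -0.001 -1.   ] w -0.003
shift mm [ 0.2 -0.4  1. ]
```

```bash
python3 -m crank '[{"jaw":0,"x":0,"y":0,"z":0,"ax":0,"ay":0,"az":4},{"jaw":0,"x":0,"y":0,"z":0,"ax":0,"ay":0,"az":4},{"jaw":0,"x":0,"y":0,"z":0,"ax":0,"ay":0,"az":3},{"jaw":0,"x":0,"y":0,"z":0,"ax":0,"ay":0,"az":0}]'; python3 to.py .5977 .1303 .066;  python3 -m crank '[{"jaw":0,"x":0,"y":0,"z":0,"ax":0,"ay":0,"az":3},{"jaw":0,"x":0,"y":0,"z":0,"ax":0,"ay":0,"az":2},{"jaw":0,"x":0,"y":0,"z":0,"ax":0,"ay":0,"az":0}]'; python3 to.py .5977 .1303 .066
```

```text
t: 8.55
eef_pos: [0.5981, 0.1298, 0.067]
tool_rot: [0.001, 0.811, 0.586, 0.0]
contact_force: [1.9, -4.0, 0.9]
gripper_width: 0.002
t 8.55 pos [0.5981 0.1298 0.067 ] F [ 1.9 -4.   0.9] M [-0.89 -0.38  0.08] yang -18.3 zdir [ 0.002 -0.001 -1.   ] w 0.002
shift mm [ 0.3 -0.5  1. ]
t: 8.93
eef_pos: [0.5979, 0.1297, 0.067]
tool_rot: [0.001, 0.835, 0.55, 0.0]
contact_force: [1.6, -6.0, 1.0]
gripper_width: -0.001
t 8.93 pos [0.5979 0.1297 0.067 ] F [ 1.6 -6.   1. ] M [-1.07 -0.38  0.08] yang -23.3 zdir [ 0.001 -0.001 -1.   ] w -0.001
shift mm [ 0.4 -0.4  1. ]
```

```bash
for i in 1; do python3 -m crank '[{"jaw":0,"x":0,"y":0,"z":0,"ax":0,"ay":0,"az":3},{"jaw":0,"x":0,"y":0,"z":0,"ax":0,"ay":0,"az":0}]' >/dev/null; python3 to.py .5977 .1303 .066; python3 -m crank '[{"jaw":0,"x":0,"y":0,"z":0,"ax":0,"ay":0,"az":3},{"jaw":0,"x":0,"y":0,"z":0,"ax":0,"ay":0,"az":0}]' >/dev/null; python3 to.py .5977 .1303 .066; done
python3 look.py 3 >/dev/null; python3 slot.py 3
```

```text
t 9.18 pos [0.5979 0.1297 0.067 ] F [ 1.7 -5.8  1.1] M [-1.09 -0.34  0.08] yang -26.3 zdir [ 0.001 -0.001 -1.   ] w 0.004
shift mm [ 0.5 -0.5  1. ]
t 9.43 pos [0.5979 0.1296 0.067 ] F [ 1.6 -5.4  1.1] M [-1.13 -0.33  0.12] yang -29.3 zdir [ 0.001 -0.001 -1.   ] w -0.001
shift mm [ 0.5 -0.5  1. ]
scene n 203 size [30.5 47. ] angle 135.15056 chord dist 13.4 44.0
scene n 469 size [83.6 36.8] angle 19.712858 chord dist -46.4 -9.7
```

View pics/look3.png

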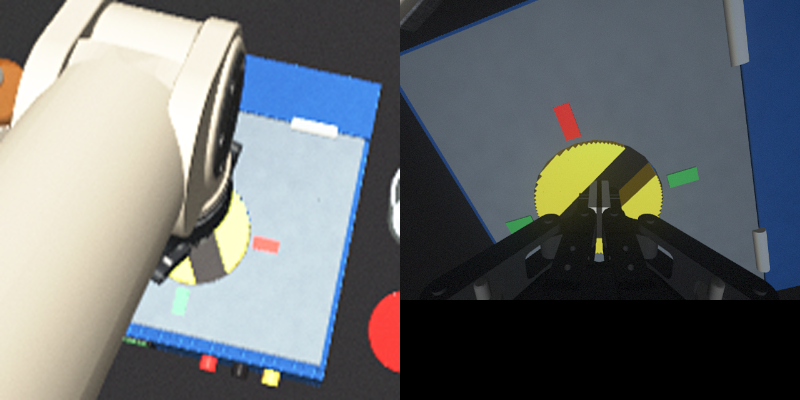

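The closed tips have too much play when turned on the spot: the slot is at about 20° while the tool is at −29°, so it lags by about 49° with 30° still to go. Better to realign with the slot, slide the closed tips about 24 mm along it off-centre, and drive the wall round the axis from there.

```bash
python3 -m crank '[{"jaw":0,"x":0,"y":0,"z":0,"ax":0,"ay":0,"az":-7},{"jaw":0,"x":0,"y":0,"z":0,"ax":0,"ay":0,"az":-7},{"jaw":0,"x":0,"y":0,"z":0,"ax":0,"ay":0,"az":-7},{"jaw":0,"x":0,"y":0,"z":0,"ax":0,"ay":0,"az":-7},{"jaw":0,"x":0,"y":0,"z":0,"ax":0,"ay":0,"az":-7},{"jaw":0,"x":0,"y":0,"z":0,"ax":0,"ay":0,"az":-7},{"jaw":0,"x":0,"y":0,"z":0,"ax":0,"ay":0,"az":-7},{"jaw":0,"x":0,"y":0,"z":0,"ax":0,"ay":0,"az":0}]'; python3 to.py .5977 .1303 .066;python3 look.py 4 >/dev/null; python3 slot.py 4; python3 - <<'E'
from h import *
z=np.load('wrist4.npz');save('w4.png',z['p'])
E
```

```text
t: 10.58
eef_pos: [0.597, 0.1319, 0.0667]
tool_rot: [-0.001, 0.576, 0.818, 0.0]
contact_force: [-0.9, -0.2, -0.7]
gripper_width: -0.001
t 10.57 pos [0.597  0.1319 0.0667] F [-0.9 -0.2 -0.7] M [-0.01  0.    0.08] yang 19.7 zdir [-0.001  0.002 -1.   ] w -0.001
shift mm [-1.7  0.1  0.7]
scene n 177 size [27.1 44.2] angle 135.00313 chord dist 16.8 43.9
scene n 468 size [83.3 37.9] angle 23.652885 chord dist -46.4 -8.5
```

View pics/w4.png

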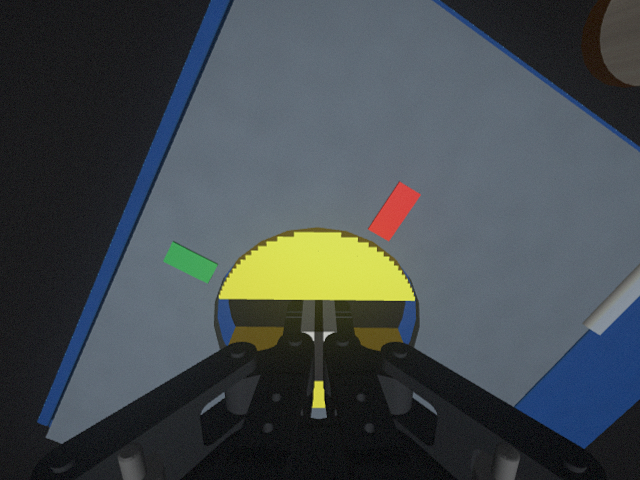

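The wrist view shows the slot edge (218,298)–(415,301) parallel to the jaw axis, so the slot is at about 19–20° and stayed put. I'll slide 24 mm along the slot, then push in an arc.

```bash
python3 -m crank '[{"jaw":0,"x":-2,"y":0,"z":0,"ax":0,"ay":0,"az":0},{"jaw":0,"x":0,"y":8,"z":0,"ax":0,"ay":0,"az":0},{"jaw":0,"x":0,"y":8,"z":0,"ax":0,"ay":0,"az":0},{"jaw":0,"x":0,"y":8,"z":0,"ax":0,"ay":0,"az":0},{"jaw":0,"x":0,"y":0,"z":0,"ax":0,"ay":0,"az":0}]' >/dev/null; python3 to.py .5977 .1303 .066
python3 -m crank '[{"jaw":0,"x":-2,"y":0,"z":0,"ax":0,"ay":0,"az":0},{"jaw":0,"x":-2,"y":0,"z":0,"ax":0,"ay":0,"az":0},{"jaw":0,"x":-2,"y":0,"z":0,"ax":0,"ay":0,"az":5},{"jaw":0,"x":-2,"y":0,"z":0,"ax":0,"ay":0,"az":5},{"jaw":0,"x":0,"y":0,"z":0,"ax":0,"ay":0,"az":0}]' >/dev/null; python3 to.py .5977 .1303 .066
```

```text
t 11.35 pos [0.6214 0.1376 0.0666] F [-0.5 -0.2  0. ] M [ 0.02  0.06 -0.01] yang 19.7 zdir [ 0.001  0.    -1.   ] w 0.002
shift mm [  1.2 -24.8   0.5]
t 11.97 pos [0.6223 0.1308 0.0665] F [-3.   5.   1.3] M [0.85 0.68 0.02] yang 9.8 zdir [-0.002  0.001 -1.   ] w -0.003
shift mm [  3.7 -24.3   0.5]
```

```bash
python3 -m crank '[{"jaw":0,"x":-2.1,"y":0,"z":0,"ax":0,"ay":0,"az":5},{"jaw":0,"x":-2.1,"y":0,"z":0,"ax":0,"ay":0,"az":5},{"jaw":0,"x":-2.1,"y":0,"z":0,"ax":0,"ay":0,"az":5},{"jaw":0,"x":-2.1,"y":0,"z":0,"ax":0,"ay":0,"az":5},{"jaw":0,"x":0,"y":0,"z":0,"ax":0,"ay":0,"az":0}]' >/dev/null; python3 to.py .5977 .1303 .066
python3 -m crank '[{"jaw":0,"x":-1,"y":0,"z":0,"ax":0,"ay":0,"az":0},{"jaw":0,"x":0,"y":0,"z":0,"ax":0,"ay":0,"az":0}]' >/dev/null; python3 to.py .5977 .1303 .066
```

```text
t 12.6 pos [0.6224 0.1229 0.0663] F [-3.4  4.7  0.7] M [1.02 0.64 0.01] yang -10.1 zdir [-0.002  0.002 -1.   ] w 0.001
shift mm [  2.9 -25.6   0.4]
t 12.85 pos [0.6221 0.1222 0.0663] F [-3.3  6.2  0.2] M [1.17 0.67 0.02] yang -10.1 zdir [-0.002  0.002 -1.   ] w -0.0
shift mm [  3.7 -25.5   0.4]
```

Near the stop. I'll push further in small steps until the force climbs.

```bash
python3 -m crank '[{"jaw":0,"x":-1,"y":0,"z":0,"ax":0,"ay":0,"az":1},{"jaw":0,"x":-1,"y":0,"z":0,"ax":0,"ay":0,"az":0},{"jaw":0,"x":0,"y":0,"z":0,"ax":0,"ay":0,"az":0}]' >/dev/null; python3 to.py .5977 .1303 .066
python3 -m crank '[{"jaw":0,"x":-1,"y":0,"z":0,"ax":0,"ay":0,"az":0},{"jaw":0,"x":-1,"y":0,"z":0,"ax":0,"ay":0,"az":0},{"jaw":0,"x":0,"y":0,"z":0,"ax":0,"ay":0,"az":0}]' >/dev/null; python3 to.py .5977 .1303 .066
```

```text
t 13.22 pos [0.6218 0.1213 0.0663] F [-2.3  6.5  0.8] M [1.49 0.66 0.03] yang -11.0 zdir [-0.002  0.003 -1.   ] w 0.001
shift mm [  4.3 -25.4   0.4]
t 13.6 pos [0.6218 0.1212 0.0663] F [-1.8 10.9 -1.4] M [ 2.31  0.38 -0.08] yang -11.0 zdir [-0.002  0.005 -1.   ] w -0.004
shift mm [  4.4 -25.3   0.4]
```

```bash
python3 -m crank '[{"jaw":0,"x":-1,"y":0,"z":0,"ax":0,"ay":0,"az":0},{"jaw":0,"x":-1,"y":0,"z":0,"ax":0,"ay":0,"az":0},{"jaw":0,"x":0,"y":0,"z":0,"ax":0,"ay":0,"az":0},{"jaw":0,"x":0,"y":0,"z":0,"ax":0,"ay":0,"az":0}]' >/dev/null; python3 to.py .5977 .1303 .066
python3 -m crank '[{"jaw":0,"x":4,"y":0,"z":0,"ax":0,"ay":0,"az":0},{"jaw":0,"x":4,"y":0,"z":0,"ax":0,"ay":0,"az":0},{"jaw":0,"x":0,"y":0,"z":0,"ax":0,"ay":0,"az":0}]' >/dev/null; python3 to.py .5977 .1303 .066
```

```text
t 14.1 pos [0.6217 0.1211 0.0664] F [-0.7 14.9 -0.4] M [ 3.01  0.16 -0.09] yang -10.9 zdir [-0.001  0.007 -1.   ] w -0.0
shift mm [  4.5 -25.3   0.4]
t 14.47 pos [0.6241 0.1215 0.0668] F [ 0.5 -0.3  0.1] M [-0.09  0.04 -0.  ] yang -11.3 zdir [ 0.001 -0.001 -1.   ] w 0.001
shift mm [  3.5 -27.6   0.8]
```

It hit the rigid stop: 15 N with no motion. Now released and force-free, so I'll withdraw straight up and check.

```bash
python3 -m crank '[{"jaw":0,"x":0,"y":0,"z":-10,"ax":0,"ay":0,"az":0},{"jaw":0,"x":0,"y":0,"z":-20,"ax":0,"ay":0,"az":0},{"jaw":0,"x":0,"y":0,"z":-40,"ax":0,"ay":0,"az":0},{"jaw":0,"x":0,"y":0,"z":-50,"ax":0,"ay":0,"az":0},{"jaw":0,"x":0,"y":-40,"z":-20,"ax":0,"ay":0,"az":0},{"jaw":0,"x":0,"y":-50,"z":0,"ax":0,"ay":0,"az":0},{"jaw":0,"x":0,"y":-50,"z":0,"ax":0,"ay":0,"az":0},{"jaw":0,"x":0,"y":-40,"z":0,"ax":0,"ay":0,"az":0},{"jaw":0,"x":0,"y":0,"z":0,"ax":0,"ay":0,"az":0},{"jaw":0,"x":0,"y":0,"z":0,"ax":0,"ay":0,"az":0}]' >/dev/null; python3 to.py .5977 .1303 .066; python3 look.py 5|grep -E 'panel|disc'; python3 slot.py 5
python3 - <<'E'
from h import *
a,b=[np.load(f'{n}{t}.npz')['p'] for n,t in(('top',''),('top','5'))]
a2,b2=[np.load(f'scene{t}.npz')['p'] for t in('','5')]
save('fin.png',np.vstack([np.hstack([a[100:340,140:430],b[100:340,140:430]]),np.hstack([a2[160:340,230:520],b2[160:340,230:520]])]))
E
```

```text
t 15.72 pos [0.4483 0.1575 0.2078] F [ 0.4 -0.3 -0.7] M [-0.01  0.02 -0.02] yang -11.3 zdir [ 0.002  0.002 -1.   ] w -0.003
shift mm [  2.4 151.6 142. ]
top panel n [ 0.82689372 -0.49150102  0.27326456] tilt 1.2940111954610207 res 0.04670732639803814 10490
disc [0.62042077 0.11561045 0.08401615] 0.03933492675423622 to hinge est
scene panel n [-6.17901748e-04 -1.42260574e-03  9.99998797e-01] tilt 0.001551003417897366 res 0.0011004580484503673 8113
disc [0.59732463 0.12927292 0.08225646] 0.046058155596256256 to hinge est
top n 528 size [31.  82.3] angle 168.99037 chord dist 13.7 44.7
top n 519 size [31.  83.3] angle 169.26404 chord dist -44.9 -13.8
scene n 447 size [37.5 83.8] angle 166.36562 chord dist 9.2 46.7
scene n 434 size [33.  84.7] angle 167.1944 chord dist -45.2 -12.2
```

View pics/fin.png

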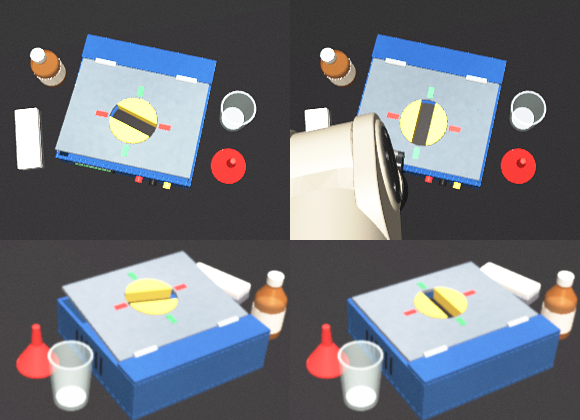

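The slot is at −10.9° against the expected −10.8°, in line with the green marks. The panel is shut, the bystanders haven't moved and the arm is clear.

```bash
python3 -c "
from station import ticket; print(ticket.hand_in())"
```

```text
the job is handed in; nothing more can be done
None
```

The panel is shut, the fastener is turned to its locked stop, and I handed the job in at about 16 s of the 48 s allowed. `hand_in` gave no verdict.

**What I did:** I pressed the panel down with the shut fingertips at the free edge until it met its rigid stop (18 N at z = 79.9 mm). I then set the closed tips in the slot and turned clockwise.

**What went wrong on the way:** Turning on the spot left the slot about 49° behind the tool, because the closed tips are narrower than I assumed. I realigned with the slot, slid about 24 mm along it and pushed the slot wall round until it stopped, with 15 N and no further motion. Then I withdrew.

**Last checks:**
- **Panel:** tilt about 0.0015 rad in the scene view. The same fit in the top view failed because the arm was in the way. That view had shown 0.001 rad after pressing.
- **Fastener:** slot at −10.9° in the top view, against −10.8° expected when locked. The scene view read 2–3° off that, still inside the 0.12 rad (about 7°) tolerance.
- **Bystanders:** no visible movement between the before and after pictures. I compared by eye and did not measure them.
- **Arm:** about 0.13 m above the panel with near-zero contact force.

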